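Open the left-hand tracer-gas knob to its mark

ROBOT

A 6-joint arm with a two-finger parallel gripper is mounted at the origin on a cart in front of the work surface, level with it; the furniture and walls round the work are solid. World frame = base frame: x ahead of the robot, y to its left, z up, the work surface at z = 0. Lengths are in mm, angles in degrees, forces in N, time in s.
With the tool pointing down it reaches from about 350 to 850 mm from the base axis. Payload 8.1 kg.
Tool frame: the origin (TCP) lies midway between the tips of the shut fingers; the grasp point (between the pads) lies 19 mm behind it; z points along the fingers, y is the direction in which the jaws open and shut (so a half turn about z gives the same grasp; the last joint's range is limited). The gripper opens to 85 mm and grips with 20 to 120 N. Pads are 22 mm wide; open, the fingers measure 114 mm over their backs; the gripper's body (76 mm by 85 mm) begins 54 mm behind the grasp point. The pads swing forward as they close: fully open they stand 13 mm farther back than shut.
Start: joints at [65.581, 7.471, 85.268, -0, 87.261, -4.893], TCP at [200.523, 565.505, 231.292] pointing down, gripper open.
Joint ranges: [-169.43, 169.43], [-51.17, 129.36], [1.28, 143.12], [-76.62, 256.62], [0, 156.53], [-152.29, 152.29]. Speed limits (degrees/s): [136.94, 136.94, 159.86, 180, 180, 180].

INTERFACE

Orientations are given as [roll, pitch, yaw] about the fixed x, y, z axes, in that order (R = Rz(yaw) Ry(pitch) Rx(roll)).
In Python, from bench import r gives the robot as it stands.
- The arm moves only by the shell command python3 -m jog 'ROWS' [FORCE]. ROWS is JSON, a list of rows, each a list of 5 numbers: the shift along the tool's x, y, z in m, then the turn about the tool's z in rad, then the opening, from 0 (shut) to 1 (fully open). A call has 1 to 20 rows; each row is the pose to reach, as a shift and turn from the pose measured when the call began, along the tool's axes at that moment; what a row does not reach only later rows make up. A row lasts 1/10 s, in which the tool goes at most 50 mm and 8.59 degrees, less where a joint would pass 70% of its speed; a pose out of reach is approached as far as the arm can. A call with a gripper value outside its range is refused whole. The fingers move at their own pace and stop on an object; FORCE is the grip in N (left out, the last holds). Time passes only in rows, so rows that repeat a pose let the fingers close. It gives the time, the measured TCP pose, the force and the opening at its end, in the units of the state.
- r.sense(): the state, without advancing time (a new reading comes with each control period).
- r.snapshot(name): name is "scene" or "top" or "wrist"; returns a dict with "pixels" (420x560x3 uint8, red, green, blue), "K" (3x3 intrinsics, pixels), "k1" (the pictures are not rectified: a ray, as slopes to the right and down, at radius r is drawn at 1 + k1 r^2 times it, then the intrinsics apply), "R" (3x3) and "t" (3): a world point X has camera coordinates R X + t. Camera axes: x right, y down, z forward; pixel columns grow to the right and rows downward; lengths in mm; the calibration is good to about 2 mm. A picture is of the moment at which its call begins. There is no depth.
- r.hand_in(): hands the job in, once; it reports no verdict.
The state is a dict: "time": time; "joint_pos": joint angles; "qd": joint speeds; "joint_efforts": joint torques, N m; "tool_pos": TCP position; "tcp_rot": TCP orientation; "ft_force": force on the tool from outside, world axes, zero at the start; "wrist_torque": the same for the moment, N m; "finger_gap": finger opening in mm.
Only numpy, scipy, OpenCV 4.12 (cv2) and the standard library are available. Lean on these libraries where they do the work, as an engineer would, in place of code of your own. Each camera call takes 0.05 s, during which the arm holds its last target.

TASK

Unscrew the tracer-gas outlet at the leak-test bench: its wing knob has the red collar with the notched rim, which means a left-hand thread, so it unscrews by turning clockwise (seen from above). Turn it until the white pointer lines up with the black engraved mark on top of its block, then let go. Do not over-tighten it the wrong way, and do not turn the blue-collared air knob.

Things in the scene. Friction and masses are not known exactly. Their poses are not given: they have to be found in the camera images.
- tracer_knob (a joint): Turn of the tracer knob, rad, growing CLOCKWISE from above (left-hand thread: clockwise unscrews). Starts between 0 (tight) and 0.35; 1.35: pointer at the engraved mark; range -0.6 (over-tightened) to 2.4. It rises 2.5 mm per rad, has a steady friction of 0.12 N m and stays where left. Its white block, 100 x 100 mm, top 46 mm above the bench, is fixed to the bench at a yaw within 0.45 rad.
- tracer_grip (a point): On the tracer knob's vertical axis, mid-wing, 82 mm above the bench when tight. Black wing: upright bar 64 mm long, 16 thick, its top 15 mm above this point. Under it a red collar 62 mm across with eight dark notches in its rim, top 25 mm below this point (keep fingertips above it). Turns with the knob: x along the wing to the end with the white pointer stripe, y across the thickness, z up.
- tracer_mark (a point): Middle of the tracer outlet's black engraved mark, a radial groove 13 x 5 mm in the top face of the white block, just outside the red collar, 42 mm from the knob's axis. At the start it lies 57 to 78 degrees clockwise of the pointer, seen from above.
- air_pointer (a point): White pointer end of the other knob, 30 mm from its axis, on top of its black wing about 97 mm above the bench; x along the wing to the pointer, z up. This is the air outlet, a like block with a smooth blue collar and right-hand thread; do not turn it. The two outlets stand side by side, axes at least 180 mm apart, in either order.

How it is judged:
By the outcome, as a careful person would: the job done as asked, in the order asked, and still so for the second after the job is handed in, with the robot touching nothing.
It also fails if it takes over 35 s, if anything falls off the work surface, if the arm or the gripper's body presses on something with over 40 N, if the wrist force passes 120 N, or if a joint passes its speed limit or range.

## Working session

There is one attempt and no reset: what is moved stays moved. The work goes in short steps, Python scripts to look and compute and a shell command to move; the robot and the scene stay as the last step left them, time stands still between calls to the robot, and variables do not carry over. Pictures are saved under pics/ and viewed, and the job is handed in when it is done.

```bash
mkdir -p pics; ls
cat > h.py <<'E'
import numpy as np, cv2, pickle
from bench import r
def snap(n,tag):
    s=r.snapshot(n); s={k:(np.array(v) if k!='pixels' else v) for k,v in s.items()}
    pickle.dump(s,open(f'pics/{tag}.pkl','wb'))
    cv2.imwrite(f'pics/{tag}.png',np.ascontiguousarray(s['pixels'][:,:,::-1])); return s
def load(tag): return pickle.load(open(f'pics/{tag}.pkl','rb'))
def ray(s,u,v):
    K=s['K'];k1=float(s['k1'])
    p=cv2.undistortPoints(np.array([[[u,v]]],float),K,np.array([k1,0,0,0,0.]))[0,0]
    d=s['R'].T@np.array([p[0],p[1],1]); o=-s['R'].T@s['t']; return o,d
def atz(s,u,v,z):
    o,d=ray(s,u,v); return o+d*(z-o[2])/d[2]
def proj(s,X):
    p,_=cv2.projectPoints(np.array([X],float),cv2.Rodrigues(s['R'])[0],s['t'],s['K'],np.array([float(s['k1']),0,0,0,0.])); return p[0,0]
def crop(tag,u0,u1,v0,v1,f,out):
    im=cv2.imread(f'pics/{tag}.png')[v0:v1,u0:u1]; cv2.imwrite(f'pics/{out}.png',cv2.resize(im,None,fx=f,fy=f,interpolation=cv2.INTER_CUBIC))
E
python3 - <<'E'
from h import *
snap('scene','s0');snap('top','t0');print(r.sense())
E
```

```text
pics
{'time': 0.1, 'joint_pos': array([ 6.55795138e+01,  7.51079101e+00,  8.53269383e+01, -1.49597955e-03,
        8.72617434e+01, -4.89298605e+00]), 'qd': array([ 0.00179323, -0.12080628, -0.03702357, -0.08899047, -0.12881661,
       -0.15022693]), 'joint_efforts': array([-1.00293782e-04, -5.70960367e+01, -5.01935899e+01, -3.57355511e-04,
        8.33379105e-03,  8.31984175e-05]), 'tool_pos': array([200.32458132, 565.01269238, 230.31186933]), 'tcp_rot': array([-1.79900762e+02, -6.99581443e-03,  1.60472567e+02]), 'ft_force': array([ 0.91140041, -0.53304559, -0.18635896]), 'wrist_torque': array([ 0.05131786, -0.0004832 ,  0.00014725]), 'finger_gap': 85.30138621395032}
```

View pics/s0.png

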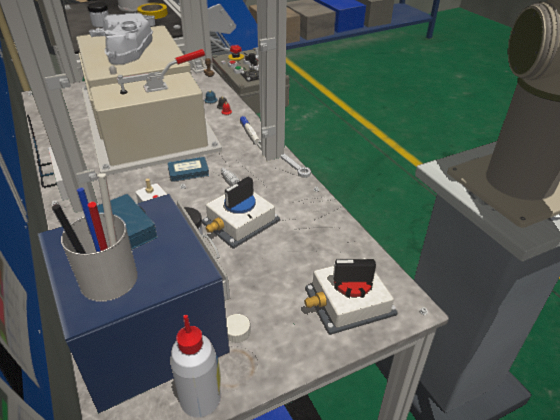

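View pics/t0.png

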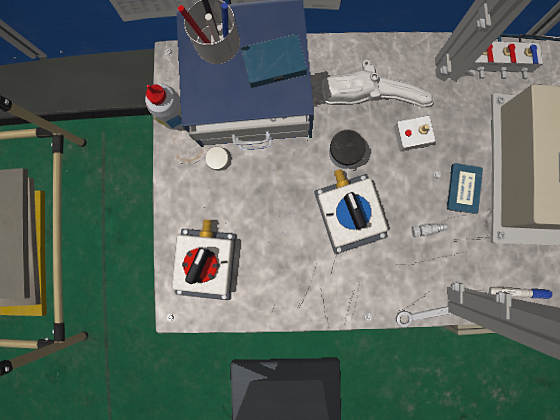

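The scene view shows the red-collared knob nearest the bench corner, around (355,285). In the top view it is at about (203,264), and the blue knob is at about (354,211).

Run:
```python
from h import *
crop('t0',165,245,225,305,7,'t0c'); 
s=load('t0'); print(s['R'],-s['R'].T@s['t'])
```

```text
[[-0.02626605 -0.99901748 -0.03569553]
 [-0.99772186  0.02841813 -0.06118408]
 [ 0.06213836  0.03400715 -0.99748801]] [539.50376274 -55.24297855 950.82883872]
```

View pics/t0c.png

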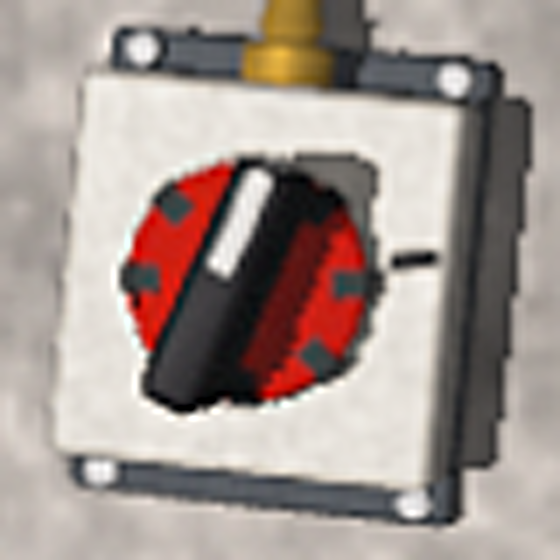

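Run:
```python
from h import *
s=load('t0')
P=lambda x,y,z: atz(s,165+(x+.5)/7-.5,225+(y+.5)/7-.5,z)
c=[P(*q,46) for q in [(85,72),(468,100),(435,490),(55,455)]]
print('corners',np.round(c,1),'ctr',np.mean(c,0))
print('sides',[np.linalg.norm(c[i]-c[i-1]) for i in range(4)])
C=np.mean(c,0)
for n,q in dict(m0=(392,264),m1=(438,258),).items(): p=P(*q,46);print(n,p,np.linalg.norm((p-C)[:2]),np.degrees(np.arctan2(*(p-C)[1::-1])))
for n,q in dict(so=(262,170),si=(222,272),e1=(262,163),e2=(175,395)).items(): p=P(*q,97.3);print(n,p,np.linalg.norm((p-C)[:2]),np.degrees(np.arctan2(*(p-C)[1::-1])))
print(np.degrees(np.arctan2(*(P(262,170,97)-P(222,272,97))[1::-1])))
# air
```

```text
corners [[567.5 161.3  46. ]
 [558.   62.4  46. ]
 [459.4  73.2  46. ]
 [469.7 171.2  46. ]] ctr [513.643809   117.02189821  46.        ]
sides [np.float64(98.35164288870438), np.float64(99.34595204974212), np.float64(99.15376192970446), np.float64(98.55346780558627)]
m0 [516.85147493  82.77175186  46.        ] 34.40002392671154 -84.6496229614518
m1 [518.1176067   70.97240307  46.        ] 46.2663038119337 -84.45101826975937
so [541.33583612 105.99002995  97.3       ] 29.808563919039734 -21.721202766753063
si [517.05810532 116.27454696  97.3       ] 3.4951327914321477 -12.346676945126031
e1 [543.01604702 105.95531317  97.3       ] 31.38785865430881 -20.64491576602396
e2 [487.71032537 128.45834152  97.3       ] 28.34321451461099 156.20293313962776
-22.958456669883773
```

Run:
```python
from h import *
s=load('t0')
for q in [(83,337),(83,143),(5,410),(60,240)]:
  for z in (-400,0,300): print(q,atz(s,*q,z).round())
w=snap('wrist','w0')
```

```text
(83, 337) [ 305.  542. -400.]
(83, 337) [375. 365.   0.]
(83, 337) [427. 233. 300.]
(83, 143) [ 845.  537. -400.]
(83, 143) [754. 361.   0.]
(83, 143) [687. 230. 300.]
(5, 410) [  78.  811. -400.]
(5, 410) [214. 554.   0.]
(5, 410) [317. 362. 300.]
(60, 240) [ 575.  605. -400.]
(60, 240) [564. 409.   0.]
(60, 240) [556. 263. 300.]
```

View pics/w0.png

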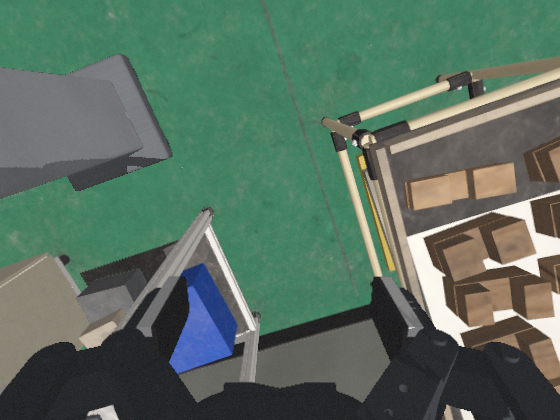

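Run:
```python
from h import *
s=load('t0');w=load('w0')
print(-w['R'].T@w['t'])
for a,b in [((83,337),(327,122)),((83,337),(465,80)),((58,330),(365,140)),((83,337),(365,140))]:
  o1,d1=ray(s,*a);o2,d2=ray(w,*b)
  t=np.linalg.lstsq(np.c_[d1,-d2],o2-o1,rcond=None)[0]
  print((o1+d1*t[0]).round(),(o2+d2*t[1]).round())
```

```text
[120.7476383  592.04844459 373.72119034]
[ 237.  716. -793.] [ 244.  722. -792.]
[ 293.  574. -472.] [ 207.  937. -297.]
[ 280.  752. -671.] [ 321.  803. -653.]
[ 249.  687. -727.] [ 328.  809. -686.]
```

```bash
python3 -m jog '[[-0.03,-0.021,0,0,1],[-0.06,-0.043,0,0,1],[-0.09,-0.064,0,0,1],[-0.12,-0.085,0,0,1],[-0.15,-0.107,0,0,1],[-0.18,-0.128,0,0,1],[-0.21,-0.15,0,0,1],[-0.24,-0.171,0,0,1],[-0.27,-0.192,0,0,1],[-0.30,-0.214,0,0,1],[-0.33,-0.235,0,0.01,1],[-0.36,-0.256,0,0.02,1],[-0.39,-0.278,0,0.03,1],[-0.42,-0.299,0.02,0.04,1],[-0.435,-0.31,0.04,0.05,1],[-0.445,-0.317,0.06,0.05,1],[-0.445,-0.317,0.06,0.05,1],[-0.445,-0.317,0.06,0.05,1]]'
python3 - <<'E'
from h import *
snap('wrist','w1'); print(r.sense())
E
```

```text
time: 1.95
tool_pos: [513.2, 117.6, 170.7]
tcp_rot: [-179.9, -0.1, 157.6]
ft_force: [-0.2, 0.1, 0.3]
finger_gap: 85.5
{'time': 2.0, 'joint_pos': array([ 7.40661168e+00, -1.74996396e+00,  1.01087303e+02, -5.52013108e-02,
        8.06876864e+01, -6.02049804e+01]), 'qd': array([ 0.66897397, -0.97102821, -0.76943422,  0.15229513, -0.13533544,
       -0.18613952]), 'joint_efforts': array([-6.83148634e-01, -4.57545877e+01, -4.75759327e+01, -7.26810470e-02,
        1.21922919e-02, -1.36718366e-02]), 'tool_pos': array([513.70935636, 118.06051837, 171.65680056]), 'tcp_rot': array([-1.79940293e+02,  5.34472967e-03,  1.57620539e+02]), 'ft_force': array([-0.11116029, -0.43154586,  0.00962476]), 'wrist_torque': array([-0.01839134,  0.05952287,  0.01412653]), 'finger_gap': 85.49966137935354}
```

View pics/w1.png

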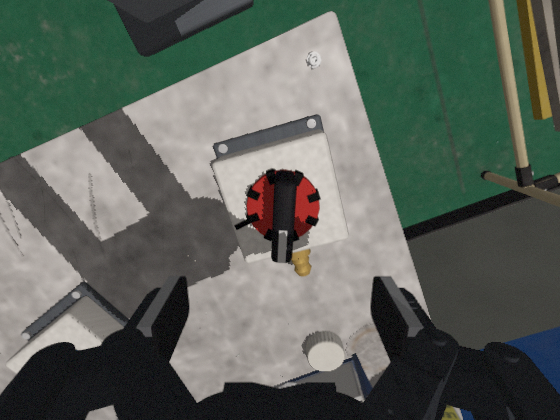

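Run:
```python
from h import *
crop('w1',200,360,110,280,4,'w1c')
w=load('w1')
for X in [(514,117,97),(514+32*np.cos(np.radians(-22.5)),117+32*np.sin(np.radians(-22.5)),97)]: print(proj(w,X))
```

```text
[281.29666352 224.27250229]
[281.15411744 263.67072057]
```

View pics/w1c.png

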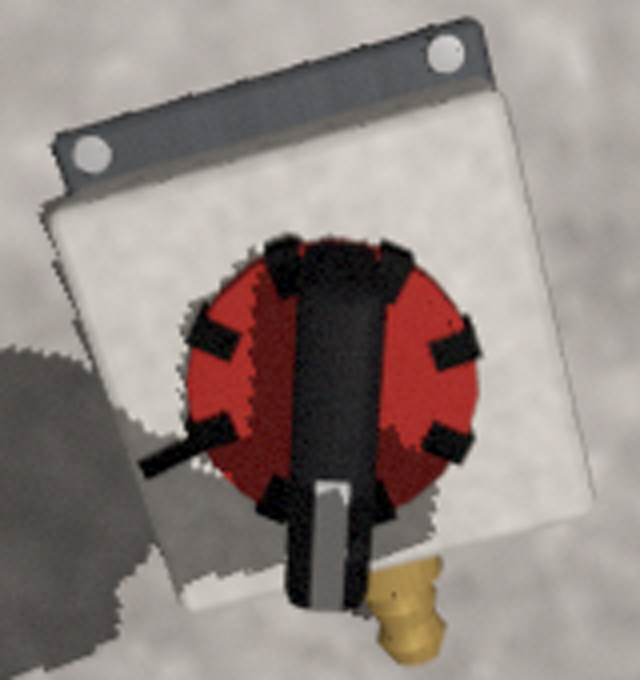

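Run:
```python
from h import *
w=load('w1')
P=lambda x,y,z: atz(w,200+(x+.5)/4-.5,110+(y+.5)/4-.5,z)[:2]
ang=lambda d:np.degrees(np.arctan2(d[1],d[0]))
si,so=P(333,483,97.3),P(328,610,97.3); print(si,so,np.linalg.norm(so-si),ang(so-si))
a=ang(so-si);u=np.array([np.cos(np.radians(a)),np.sin(np.radians(a))])
print('axis from outer end',so-31.5*u)
m0,m1=P(145,470,46),P(205,440,46);print(m0,m1,ang(m0-m1))
c=[P(*q,46) for q in [(50,212),(495,90),(595,500),(190,610)]];C=np.mean(c,0);print(np.round(c,1),C,[np.linalg.norm(c[i]-c[i-1]) for i in range(4)], ang(m0-C))
```

```text
[518.7437083 116.2967463] [542.3412022  105.63960025] 25.892401977531136 -24.304979474704176
axis from outer end [513.63312566 118.60479756]
[519.48176064  70.80454333] [518.04056775  86.19716176] -84.65105695878147
[[459.1  77. ]
 [471.2 171.7]
 [564.8 161.9]
 [555.4  65.7]] [512.61832006 119.05312801] [np.float64(96.95452459584774), np.float64(95.43569879153439), np.float64(94.14058904628148), np.float64(96.63938517527443)] -81.90389909436868
```

```bash
python3 -m jog '[[0,0,0.03,0,1],[0,0,0.06,0,1],[0,0,0.09,0,1],[0,0,0.104,0,1],[0,0,0.104,0,1],[0,0,0.104,0,1],[0,0,0.104,0,0.5],[0,0,0.104,0,0.35],[0,0,0.104,0,0.25],[0,0,0.104,0,0.1],[0,0,0.104,0,0],[0,0,0.104,0,0],[0,0,0.104,0,0],[0,0,0.104,0,0],[0,0,0.104,0,0]]' 50
python3 - <<'E'
from h import *
snap('wrist','w2');snap('top','t2');snap('scene','s2'); print(r.sense())
crop('s2',280,430,220,340,5,'s2c')
E
```

```text
time: 3.5
tool_pos: [514.5, 119.1, 68.4]
tcp_rot: [179.9, 0.1, 157.6]
ft_force: [0.3, 4.8, 1.3]
finger_gap: 15.1
{'time': 3.65, 'joint_pos': array([ 7.43778001e+00,  4.48973548e+00,  1.06167785e+02,  4.67098129e-02,
        6.92414903e+01, -6.01971085e+01]), 'qd': array([-0.03435993, -0.04813175, -0.07675699, -0.02510034,  0.0562092 ,
       -0.00332965]), 'joint_efforts': array([ -2.47629248, -48.07932615, -43.1762588 ,  -1.72727589,
         0.77787118,  -0.11667926]), 'tool_pos': array([514.53825339, 119.08678707,  68.39944838]), 'tcp_rot': array([1.79911883e+02, 6.59041669e-02, 1.57618321e+02]), 'ft_force': array([1.178619  , 6.15126702, 1.79860795]), 'wrist_torque': array([ 0.83392825, -0.21811533, -0.11511063]), 'finger_gap': 15.096435762394337}
```

View pics/w2.png

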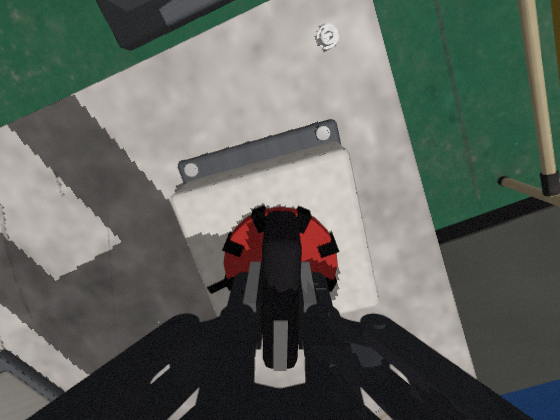

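View pics/s2c.png

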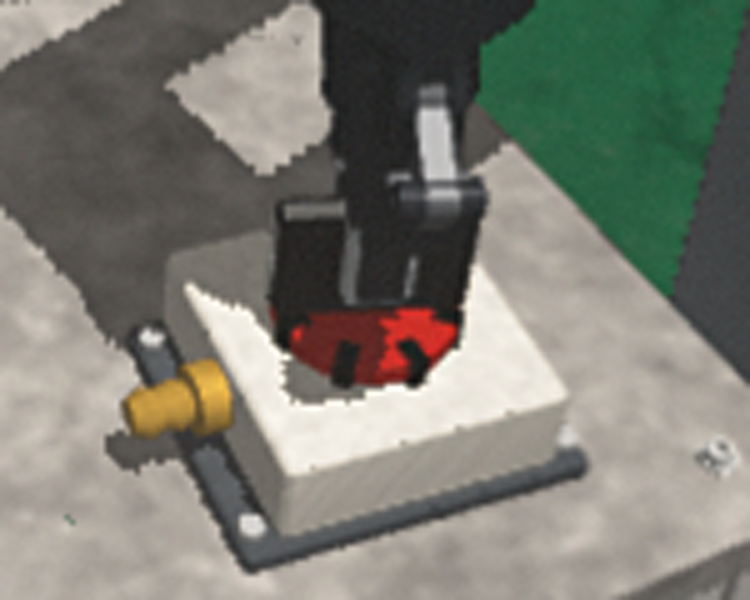

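```bash
python3 -m jog '[[0,0,0,0.06,0],[0,0,-0.0003,0.12,0],[0,0,-0.0005,0.18,0],[0,0,-0.0006,0.24,0],[0,0,-0.0008,0.3,0],[0,0,-0.0009,0.36,0],[0,0,-0.001,0.42,0],[0,0,-0.0012,0.48,0],[0,0,-0.0013,0.54,0],[0,0,-0.0015,0.6,0],[0,0,-0.0017,0.66,0],[0,0,-0.0018,0.72,0],[0,0,-0.002,0.78,0],[0,0,-0.0022,0.84,0],[0,0,-0.0024,0.9,0],[0,0,-0.0025,0.96,0],[0,0,-0.0025,1.0,0],[0,0,-0.0025,1.0,0],[0,0,-0.0025,1.0,0]]'
python3 - <<'E'
from h import *
snap('wrist','w3');snap('top','t3'); print(r.sense())
crop('w3',180,380,180,380,3,'w3c')
crop('t3',165,245,225,305,7,'t3c')
E
```

```text
time: 5.55
tool_pos: [514.0, 118.9, 70.8]
tcp_rot: [180.0, -0.0, 100.4]
ft_force: [-5.7, -1.9, 3.8]
finger_gap: 15.4
{'time': 5.65, 'joint_pos': array([ 7.43185725e+00,  4.29004011e+00,  1.06098607e+02,  3.47415178e-02,
        6.95828609e+01, -2.95742712e+00]), 'qd': array([ 0.01540482,  0.05013205,  0.05171247, -0.00481819,  0.02753782,
        0.06965916]), 'joint_efforts': array([  0.3138726 , -48.10289383, -46.27373457,   0.41054022,
        -2.12243937,  -0.08065836]), 'tool_pos': array([514.0013553 , 118.89056674,  70.82813009]), 'tcp_rot': array([ 1.79969869e+02, -3.10517702e-02,  1.00377181e+02]), 'ft_force': array([-5.88439536, -1.612616  ,  5.03594808]), 'wrist_torque': array([-0.41622246,  1.03493984, -0.06248938]), 'finger_gap': 15.414038468896086}
```

View pics/w3c.png

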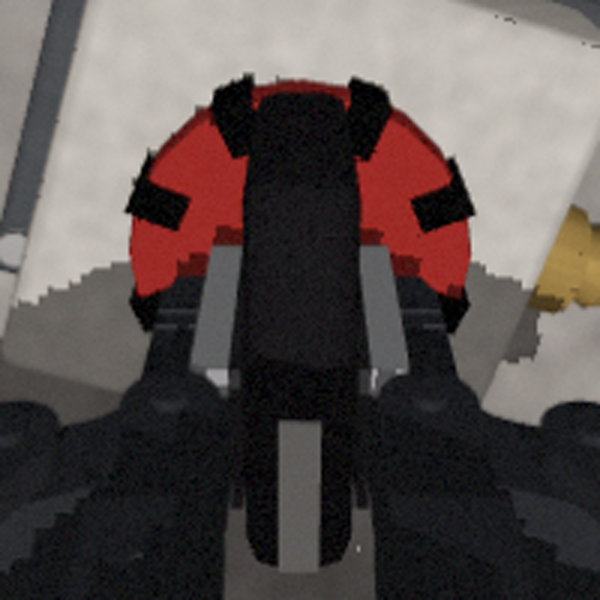

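View pics/t3c.png

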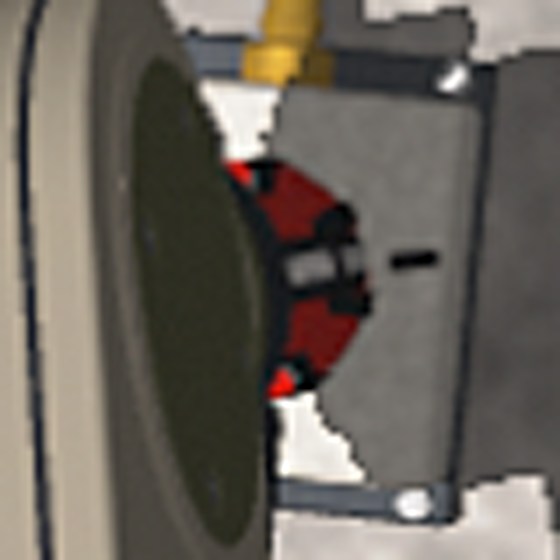

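```bash
python3 -m jog '[[0,0,0,0.03,0],[0,0,0,0.06,0],[0,0,0,0.075,0],[0,0,0,0.075,0],[0,0,0,0.075,0],[0,0,0,0.075,0]]'
python3 -m jog '[[0,0,0,0,0.3],[0,0,0,0,0.6],[0,0,0,0,1],[0,0,0,0,1],[0,0,0,0,1],[0,0,0,0,1],[0,0,-0.03,0,1],[0,0,-0.06,0,1],[0,0,-0.09,0,1],[0,0,-0.1,0,1],[0,0,-0.1,0,1],[0,0,-0.1,0,1]]'
python3 - <<'E'
from h import *
snap('wrist','w4')
crop('w4',180,380,110,310,4,'w4c')
E
```

```text
time: 6.25
tool_pos: [513.9, 118.9, 71.0]
tcp_rot: [180.0, -0.0, 96.1]
ft_force: [-4.6, -0.8, 6.4]
finger_gap: 15.2
time: 7.45
tool_pos: [513.3, 118.7, 169.7]
tcp_rot: [-179.9, -0.0, 96.1]
ft_force: [-1.1, -0.2, -0.3]
finger_gap: 85.5
```

View pics/w4.png

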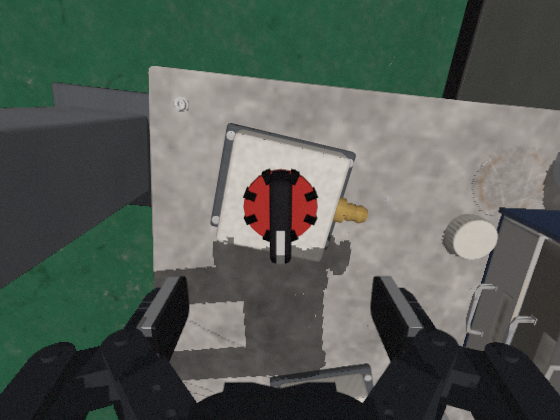

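View pics/w4c.png

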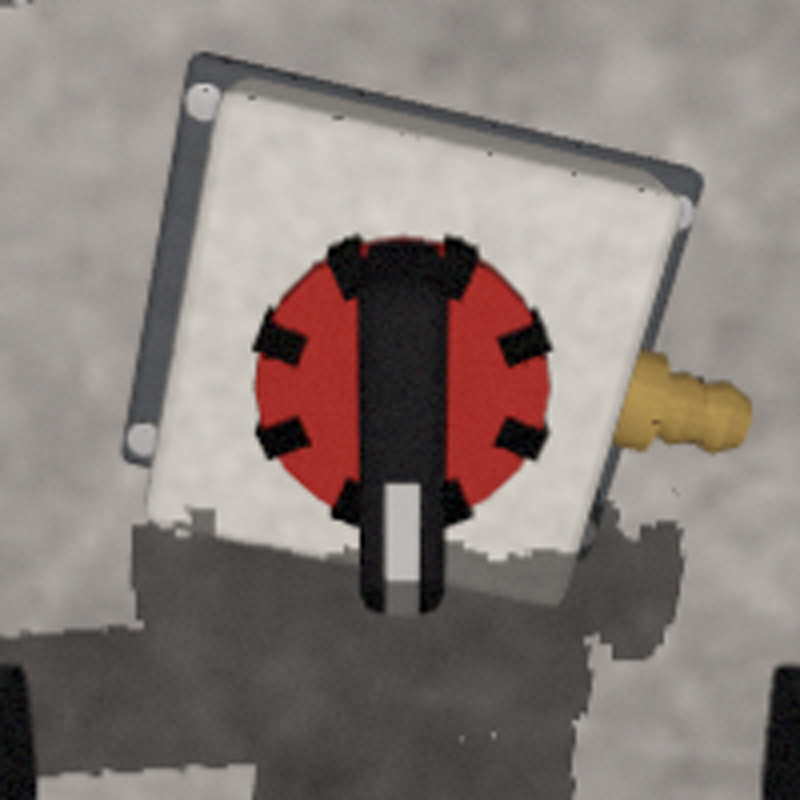

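```bash
python3 -m jog '[[0,0,-0.03,0,1],[0,0,-0.06,0,1],[0.03,-0.02,-0.06,0,1],[0.06,-0.04,-0.06,0,1],[0.09,-0.07,-0.06,0,1],[0.12,-0.1,-0.06,0,1],[0.15,-0.12,-0.06,0,1],[0.18,-0.12,-0.06,0,1],[0.2,-0.12,-0.06,0,1],[0.2,-0.12,-0.06,0,1],[0.2,-0.12,-0.06,0,1]]'
python3 - <<'E'
from h import *
snap('top','t5');snap('scene','s5')
crop('t5',165,245,225,305,7,'t5c')
E
```

```text
time: 8.6
tool_pos: [371.8, 304.4, 227.7]
tcp_rot: [-179.7, 0.1, 96.1]
ft_force: [-0.0, 0.2, 0.4]
finger_gap: 85.7
```

View pics/t5c.png

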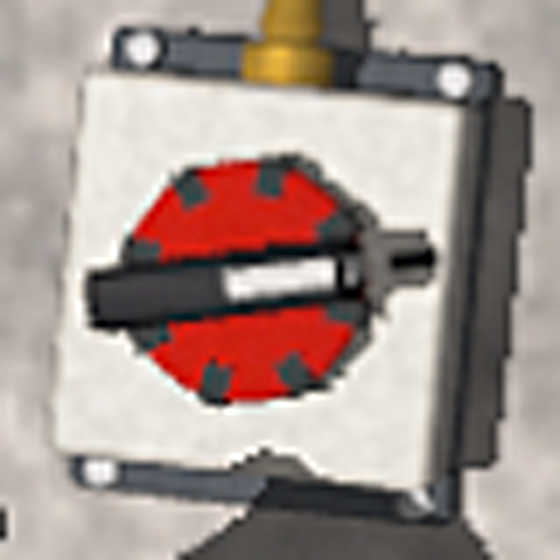

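View pics/s5.png

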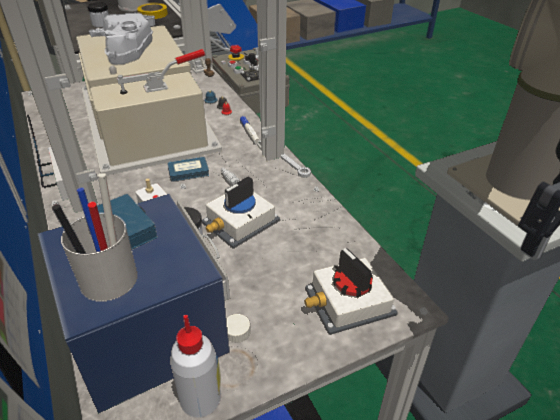

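Run:
```python
from h import *
s=load('t5')
P=lambda x,y,z: atz(s,165+(x+.5)/7-.5,225+(y+.5)/7-.5,z)[:2]
ang=lambda d:np.degrees(np.arctan2(d[1],d[0]))
a,b=P(227,285.5,100.3),P(338,272.5,100.3);print(a,b,ang(b-a))
c=P(90,300,100.3);d=P(358,269,100.3);print(c,d,ang(d-c),(c+d)/2)
# mark from t0 by dark pixels centroid
s0=load('t0')['pixels'][225:305,165:245].astype(int).sum(2)
sub=s0[34:41,54:64];w=np.clip(450-sub,0,None).astype(float);v,u=np.mgrid[34:41,54:64];print(sub)
cu,cv=(u*w).sum()/w.sum(),(v*w).sum()/w.sum();m=atz(load('t0'),165+cu,225+cv,46)[:2];print(cu,cv,m)
for A in [(c+d)/2,b-30*(b-a)/np.linalg.norm(b-a),np.array([513.64,117.0]),np.array([513.7,118.5])]: print(A,ang(m-A),np.linalg.norm(m-A))
# air pointer check
t0=load('t0')['pixels'][170:260,310:400].astype(int);t5=s['pixels'][170:260,310:400].astype(int);print(np.abs(t0-t5).mean())
```

```text
[513.88452435 114.52695115] [516.45699891  87.55435157] -84.55197266007612
[511.01493565 148.11596393] [517.19176462  82.70866034] -84.60519340823349 [514.10335014 115.41231213]
[[591 718 706 702 704 699 700 720 714 602]
 [614 712 643 614 576 562 557 568 617 563]
 [622 621 347 307 223 177 150  78 348 487]
 [617 533  77 104 115 110 103 162 362 468]
 [439 505 374 397 457 549 587 594 582 502]
 [213 562 670 647 673 715 726 728 671 487]
 [236 604 712 683 687 700 700 708 656 460]]
58.27270577105014 36.93755912961211 [517.36544166  77.91807446]
[514.10335014 115.41231213] -85.02764604609132 37.63587516976691
[513.60871505 117.41883347] -84.56721536999855 39.678998941356255
[513.64 117.  ] -84.55479581089598 39.259085821872276
[513.7 118.5] -84.83893359596195 40.7471243549126
3.2397119341563787
```

Run:
```python
from h import *
r.hand_in(); print(r.sense()['time'])
```

```text
the job is handed in; nothing more can be done
the job is handed in; nothing more can be done
```

I gripped the red-collared tracer knob across its wing and turned it about 61.5° clockwise. I then let go, lifted clear, parked the arm away from the outlets and handed the job in at about 8.7 s.

- **Alignment:** in the last top picture the wing points at -84.6°. The engraved mark lies at -84.6° to -85.0°, depending on which estimate of the knob's axis is used. They agree to within half a degree, which is less than the calibration error.
- **Mark hidden up close:** after release the wrist picture showed the wing covering the mark, so I checked the alignment from the top camera instead.
- **Forces:** the wrist force readings I took during the grip and the turn were under about 9 N.
- **Air knob:** I never went near the blue-collared knob. It looks unchanged in the last scene picture and differs only slightly from the first top picture.

No check failed. The last script line, meant to print the time, returned only the notice that the job was handed in.

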